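Strip a stuck outer cup off its inner cup

ROBOT

A 6-joint arm with a two-finger parallel gripper is mounted at the origin on a cart in front of the work surface, level with it; the furniture and walls round the work are solid. World frame = base frame: x ahead of the robot, y to its left, z up, the work surface at z = 0. Lengths are in mm, angles in degrees, forces in N, time in s.
With the tool pointing down it reaches from about 350 to 850 mm from the base axis. Payload 8.1 kg.
Tool frame: the origin (TCP) lies between the finger pads; the fingertips stand 25 mm ahead of it and the grasp point (between the pads) lies 6 mm ahead of it (r.tcp_to_tips is the distance from the TCP to the fingertips, in mm); z points along the fingers, y is the line along which they close (so a half turn about z gives the same grasp; the last joint's range is limited). The gripper opens to 85 mm and grips with 20 to 120 N. Pads are 22 mm wide; open, the fingers measure 114 mm over their backs; the gripper's body (76 mm by 85 mm) begins 54 mm behind the grasp point. The pads swing forward as they close: fully open they stand 13 mm farther back than shut.
Start: joints at [64.893, 7.471, 85.268, -0, 87.261, -4.893], TCP at [207.295, 563.058, 256.292] pointing down, gripper open.
Joint ranges: [-169.43, 169.43], [-51.17, 129.36], [1.28, 143.12], [-76.62, 256.62], [0, 156.53], [-152.29, 152.29]. Speed limits (degrees/s): [136.94, 136.94, 159.86, 180, 180, 180].

INTERFACE

Orientations are given as [roll, pitch, yaw] about the fixed x, y, z axes, in that order (R = Rz(yaw) Ry(pitch) Rx(roll)).
In Python, from bench import r gives the robot as it stands.
- The arm moves only by the tool apply_moves, never from a script. Its arguments are lists of equal length, an entry for each row: "angular": the turn, a rotation vector about the world's x, y, z in units of 8 degrees (1.0 is 8 degrees), a list of three; "travel": the shift along the world's x, y, z in units of 40 mm (1.0 is 40 mm), a list of three; "jaw": the opening, from 0 (shut) to 1 (fully open). A call has 1 to 20 rows; each row shifts and turns the commanded pose from where the row before left it; what a row does not reach is not made up. A row lasts 1/8 s, in which the tool goes at most 62.5 mm and 10.7 degrees, less where a joint would pass 70% of its speed; a pose out of reach is approached as far as the arm can. A call is refused whole if a number of a shift passes 1 or a number of a turn 1, either way. A call with a gripper value outside its range is refused whole. The fingers move at their own pace and stop on an object; "force" is the grip in N (left out, the last holds). Time passes only in rows, so rows that do not move let the fingers close. It gives the time, the measured TCP pose, the force, the opening and the grip force at its end, in the units of the state.
- r.sense(): the state, without advancing time (a new reading comes with each control period).
- r.snapshot(name): name is "side" or "top" or "wrist"; returns a dict with "color" (480x640x3 uint8, red, green, blue), "fx", "fy", "cx", "cy" (pixels), "distortion" ([k1, k2, p1, p2, k3] as OpenCV has them; the pictures are not rectified), "R" (3x3) and "t" (3): a world point X has camera coordinates R X + t; the wrist camera has in their place "mount" (4x4, takes a point from camera to tool coordinates, whose origin is the TCP and whose axes are the flange's). Camera axes: x right, y down, z forward; pixel columns grow to the right and rows downward; lengths in mm; the calibration is good to about 2 mm. A picture is of the moment at which its call begins: read the wrist's pose just before it. There is no depth.
- r.hand_in(): hands the job in; it is judged then, once.
The state is a dict: "time": time; "joint_pos": joint angles; "qd": joint speeds; "joint_efforts": joint torques, N m; "tool_pos": TCP position; "tcp_rot": TCP orientation; "ft_force": force on the tool from outside, world axes, zero at the start; "wrist_torque": the same for the moment, N m; "finger_gap": finger opening in mm; "grip_force": force on a finger pad.
Only numpy, scipy, OpenCV 4.12 (cv2) and the standard library are available. Lean on these libraries where they do the work, as an engineer would, in place of code of your own. Each camera call takes 0.05 s, during which the arm holds its last target. There are 200 camera calls.

TASK

Two steel cups are stuck together, nested upside down; the inner one shows as a wide flange at the bottom. Bring the nested pair fully into the aluminium fork so that the inner cup's flange is under the fork's lips, then pull the outer cup straight up off it, leaving the inner cup standing in the fork. Stand the outer cup upright, mouth down as it is, in the steel tray and let go of it.

Things in the scene. Friction and masses are not known exactly. Their poses are not given: they have to be found in the camera images.
- outer_cup: Outer steel cup, upside down: plain cylinder 50 mm in diameter, 78 high, closed top, 0.16 kg. Origin: centre of its mouth (lower end), z up. It starts over the inner cup, mouth 10 mm above the worktop; spring pads in its bore hold the inner cup (5 to 14 N over 70 mm of pull), which comes along if lifted freely. Grip its upper half. A single cup like it, with no flange below, is a bystander.
- inner_cup: Inner steel cup, upside down inside the outer one: body 40 mm in diameter, flange 80 mm in diameter and 5 mm thick at its lower end, 85 mm high in all, 0.12 kg. Only the flange shows below the outer cup. Origin: centre of the flange's underside, z up. Round, so yaw does not matter.
- fork: Fixed aluminium U-shaped fork, 18 mm high, 140 wide, 130 long. Origin: on the worktop at the axis of a seated cup; x points from its mouth to its back (cups enter along +x). Lips, underside 12 mm up, from x -42 to +60, slot 64 wide between them: the outer cup passes, the flange is caught. Below, rails 90 mm apart, flared out to x -72; a back stop meets the flange with the cup at x +3.
- tray: Low square steel tray, fixed to the worktop, 160 x 160 mm, rim 14 mm high, 4 mm walls, floor 4 mm above the worktop. Origin under its centre; x and y along its sides.
Things that resemble listed ones, but are neither listed nor needed, are in the scene too. Leave any purple look-alike of the outer_cup alone.

How it is judged (in metres and radians):
On the way, in this order (a step that is already met when the one before it is completed fails the run):
1. the nested pair stands fully in the fork, the inner cup's flange under the lips (x of inner_cup in the frame of fork between -0.02 and 0.01 m and y of inner_cup in the frame of fork between -0.012 and 0.012 m and height (world z) of inner_cup below 0.012 m and angle between inner_cup's own z axis and vertical below 0.17 rad and distance between outer_cup and inner_cup below 0.03 m), for 0.1 s.
2. the outer cup is off the inner cup, which is still in the fork (x of inner_cup in the frame of fork between -0.02 and 0.01 m and y of inner_cup in the frame of fork between -0.012 and 0.012 m and height (world z) of inner_cup below 0.012 m and angle between inner_cup's own z axis and vertical below 0.17 rad and z of outer_cup in the frame of inner_cup above 0.085 m), for 0.1 s.
At the end, for the whole second after the job is handed in: The inner cup stands upright in the fork on the worktop (at most 20 mm short of its seat, 12 mm sideways, 10 degrees); the outer cup stands mouth down on the tray floor (within 60 mm of the tray centre along each side, 10 degrees of upright); both at rest (x of inner_cup in the frame of fork between -0.02 and 0.01 m and y of inner_cup in the frame of fork between -0.012 and 0.012 m and height (world z) of inner_cup below 0.012 m and angle between each of inner_cup, outer_cup's own z axis and vertical below 0.17 rad and x of outer_cup in the frame of tray between -0.06 and 0.06 m and y of outer_cup in the frame of tray between -0.06 and 0.06 m and height (world z) of outer_cup below 0.02 m and linear speed of each of outer_cup, inner_cup below 0.02 m/s); the robot touches nothing.
It also fails if it takes over 51 s, if anything falls off the work surface, if the arm or the gripper's body presses on something with over 40 N, if the wrist force passes 120 N, or if a joint passes its speed limit or range.

## Working session

There is one attempt and no reset: what is moved stays moved. The work goes in short steps, Python scripts to look and compute and a tool call to move; the robot and the scene stay as the last step left them, time stands still between calls to the robot, and variables do not carry over. Pictures are saved under pics/ and viewed, at most 10 in all, crops included, and the job is handed in when it is done.

Besides the shell and the picture viewer there is one more tool, called after "Call:" as a command line: name --argument value ..., lists and objects as JSON in quotes. apply_moves: Moves the arm, as the interface text tells. Its arguments: {"type":"object","properties":{"angular":{"type":"array"},"travel":{"type":"array"},"jaw":{"type":"array"},"force":{"type":"number"}},"required":["angular","travel","jaw"]}

```bash
mkdir -p pics; ls; python3 - <<'E'
from bench import r
import cv2,pickle
d={n:r.snapshot(n) for n in("side","top")}
pickle.dump(d,open("s0.pkl","wb"))
for n in d: cv2.imwrite(f"pics/{n}0.png",d[n]["color"][:,:,::-1])
print(r.sense())
for n in d: print(n,d[n]["R"],d[n]["t"],d[n]["fx"],d[n]["distortion"])
E
```

```text
pics
{'time': 0.1, 'joint_pos': array([ 6.48928877e+01,  7.51007300e+00,  8.53232248e+01,  1.86108024e-03,
        8.72628032e+01, -4.89204904e+00]), 'qd': array([ 0.0512092 , -0.07290727, -0.1260775 , -0.04496207,  0.07826332,
        0.0062003 ]), 'joint_efforts': array([ 2.09055339e-03, -5.70962477e+01, -5.01934326e+01, -5.08815015e-05,
        8.52504512e-03,  5.84308282e-05]), 'tool_pos': array([207.09035718, 562.63970934, 255.35491643]), 'tcp_rot': array([-1.79904408e+02, -1.00473957e-02,  1.59784838e+02]), 'ft_force': array([-0.24800968,  0.03522361,  0.08831364]), 'wrist_torque': array([-0.0026749 ,  0.04172163, -0.03651206]), 'grip_force': 0.0, 'finger_gap': 85.31167944428363}
side [[-0.8756503   0.48281747 -0.01112838]
 [ 0.35943309  0.63614084 -0.68273911]
 [-0.32255915 -0.60184061 -0.73057749]] [ 486.09253176 -181.51737315 1269.67748309] 453.9317546420695 [0.00542076 0.         0.         0.         0.        ]
top [[ 0.0234651  -0.99972405 -0.00110435]
 [-0.9896384  -0.02307183 -0.14171638]
 [ 0.14165179  0.0044183  -0.98990669]] [  31.45647296  567.17194579 1320.04179446] 622.6440697271775 [-0.0333769  0.         0.         0.         0.       ]
```

View pics/top0.png

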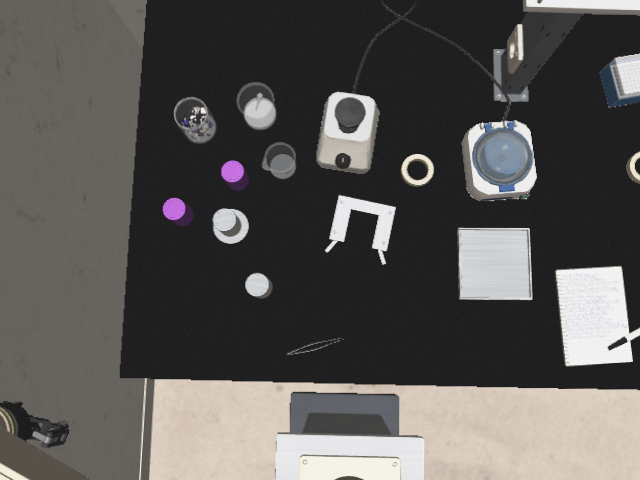

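View pics/side0.png

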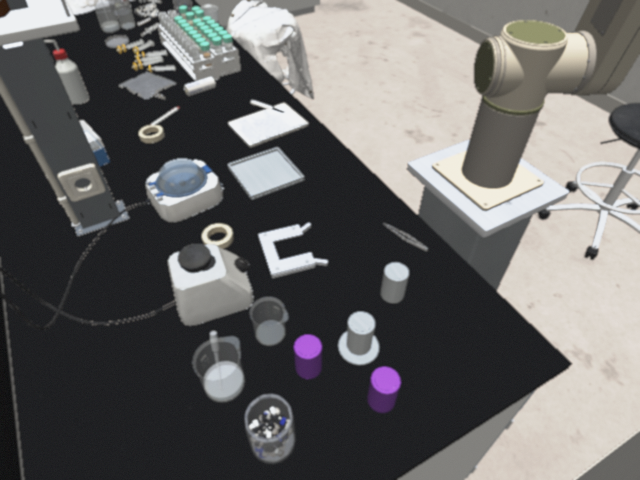

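Top view: nested pair at (225,220) with its flange round (231,226). Look-alikes are the single steel cup at (257,285, no flange), purple cups at (233,172) and (174,209), and glass beakers at (283,160), (259,105) and (197,120). The fork is at (362,225) and the tray at (495,264). I choose (225,220) because it's the only steel one with a flange. Next: a close crop and measurements.

```bash
cat > h.py <<'E'
import numpy as np,cv2,pickle
def cam(s): return np.array([[s["fx"],0,s["cx"]],[0,s["fy"],s["cy"]],[0,0,1.]])
def ray(s,uv,z):
    "pixels -> world points on the plane of height z"
    p=cv2.undistortPoints(np.array(uv,float).reshape(-1,1,2),cam(s),np.array(s["distortion"])).reshape(-1,2)
    R=np.array(s["R"]);t=np.array(s["t"]);c=-R.T@t
    d=np.c_[p,np.ones(len(p))]@R
    return c+d*((z-c[2])/d[:,2])[:,None]
def proj(s,X):
    return cv2.projectPoints(np.array(X,float).reshape(-1,3),cv2.Rodrigues(np.array(s["R"]))[0],np.array(s["t"],float),cam(s),np.array(s["distortion"]))[0].reshape(-1,2)
E
python3 - <<'E'
from h import *
d=pickle.load(open("s0.pkl","rb"))
for n,(x0,y0,x1,y1) in {"top":(200,150,400,300),"side":(220,200,420,350)}.items():
    c=d[n]["color"][y0:y1,x0:x1,::-1]
    cv2.imwrite(f"pics/{n}crop.png",cv2.resize(c,(800,600),interpolation=cv2.INTER_CUBIC))
s=d["top"];hsv=cv2.cvtColor(s["color"],cv2.COLOR_RGB2HSV)
m=((hsv[...,2]>90)&(hsv[...,1]<60)).astype(np.uint8)
for nm,(x0,y0,x1,y1) in dict(pair=(200,198,258,250),fork=(318,190,402,272),tray=(450,220,540,308)).items():
    k=np.zeros_like(m);k[y0:y1,x0:x1]=m[y0:y1,x0:x1]
    c=max(cv2.findContours(k,cv2.RETR_EXTERNAL,cv2.CHAIN_APPROX_NONE)[0],key=cv2.contourArea)
    a=cv2.approxPolyDP(c,2,True).reshape(-1,2)
    print(nm,cv2.contourArea(c),a.tolist())
    if nm=="tray":
        w=ray(s,c.reshape(-1,2),14)[:,:2].astype(np.float32);print(cv2.minAreaRect(w))
    if nm=="fork": print(ray(s,a,18)[:,:2].round(1).tolist())
    if nm=="pair":
        w=ray(s,c.reshape(-1,2),5)[:,:2]; 
        # circle: right/lower side points only (world -y, -x)
        p=c.reshape(-1,2);q=w[(p[:,0]>232)|(p[:,1]>228)]
        A=np.c_[2*q,np.ones(len(q))];sol=np.linalg.lstsq(A,(q**2).sum(1),rcond=None)[0]
        print("flange",sol[:2],np.sqrt(sol[2]+sol[0]**2+sol[1]**2),len(q))
E
```

```text
pair 994.0 [[219, 209], [212, 218], [215, 235], [227, 243], [242, 239], [248, 228], [244, 214], [235, 209]]
flange [601.58079923 276.57406579] 39.296246961318104 70
fork 1738.0 [[338, 195], [329, 236], [333, 240], [325, 251], [327, 252], [338, 240], [344, 240], [350, 210], [355, 209], [378, 215], [372, 248], [378, 250], [382, 264], [385, 263], [382, 251], [387, 248], [395, 207]]
[[675.1, 36.1], [581.5, 54.0], [572.7, 44.9], [547.7, 62.0], [545.6, 57.6], [573.0, 33.8], [573.3, 20.5], [641.5, 8.5], [644.0, -2.7], [631.5, -54.3], [556.8, -42.0], [552.7, -55.4], [521.7, -64.6], [524.1, -71.2], [550.6, -64.3], [557.6, -75.3], [650.7, -92.2]]
tray 5079.5 [[458, 228], [460, 299], [532, 299], [529, 228]]
((529.6597900390625, -314.865478515625), (158.70729064941406, 162.8197784423828), 1.248298168182373)
```

View pics/topcrop.png

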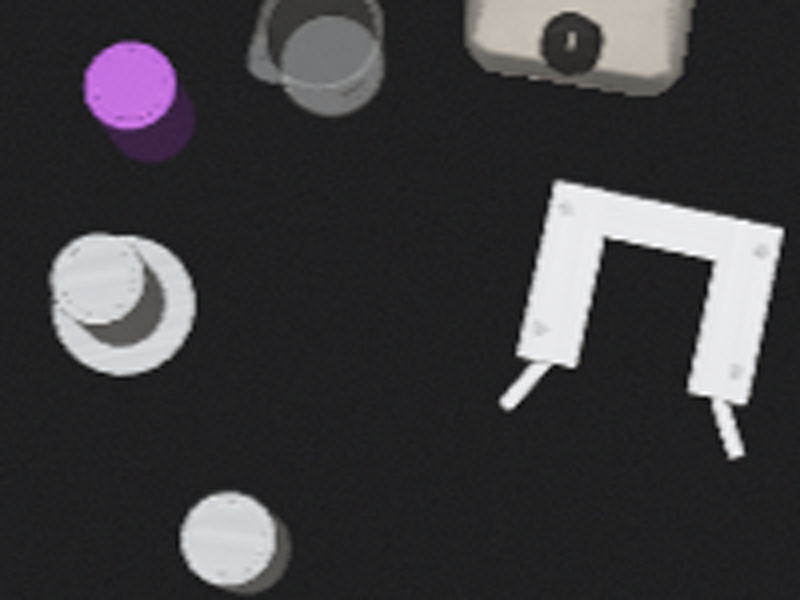

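The crop confirms the choice: the steel cup top is at crop (98,279), standing on a wide flange centred at about (123,305). The lone cup at crop (228,538) has no flange. I'll refine the pair and fork positions using the side view too.

```bash
python3 - <<'E'
from h import *
d=pickle.load(open("s0.pkl","rb"))
s=d["top"]
c2p=lambda c:200*np.array([1,0.75])+(np.array(c,float)+.5)/4-.5
print("cup top disc z88",ray(s,c2p([98,279]),88), "single",ray(s,c2p([228,538]),78),"purple",ray(s,[[233,172],[174,209]],80)[:,:2])
P=ray(s,c2p([[555,181],[783,229],[747,404],[518,357]]),18);print("fork corners BL BR FR FL",P[:,:2].round(1).tolist())
print("slot",ray(s,c2p([[603,238],[717,262],[690,391],[577,366]]),18)[:,:2].round(1).tolist(), "tips",ray(s,c2p([[505,406],[738,457]]),12)[:,:2].round(1).tolist())
s=d["side"];hsv=cv2.cvtColor(s["color"],cv2.COLOR_RGB2HSV)
m=((hsv[...,2]>110)&(hsv[...,1]<60)).astype(np.uint8)
for nm,(x0,y0,x1,y1),z in (("fork",(255,218,330,280),18),("pair",(335,308,382,365),5),("tray",(225,145,308,200),14)):
    k=np.zeros_like(m);k[y0:y1,x0:x1]=m[y0:y1,x0:x1]
    c=max(cv2.findContours(k,cv2.RETR_EXTERNAL,cv2.CHAIN_APPROX_NONE)[0],key=cv2.contourArea)
    a=cv2.approxPolyDP(c,2,True).reshape(-1,2)
    print(nm,a.tolist());print(ray(s,a,z)[:,:2].round(0).tolist())
E
```

```text
cup top disc z88 [[601.38082901 276.5006604   88.        ]] single [[466.436169   203.14967547  78.        ]] purple [[706.97162605 263.87374382]
 [622.88385686 386.71019104]]
fork corners BL BR FR FL [[675.4, 35.2], [651.0, -93.0], [551.7, -74.0], [575.1, 53.6]]
slot [[643.5, 7.7], [631.3, -56.3], [558.2, -42.3], [570.8, 20.7]] tips [[548.2, 60.2], [522.7, -69.8]]
fork [[309, 222], [301, 227], [295, 224], [258, 234], [273, 276], [308, 268], [316, 263], [327, 263], [326, 259], [314, 258], [311, 252], [282, 259], [278, 257], [273, 242], [302, 234], [310, 225]]
[[523.0, -67.0], [549.0, -61.0], [557.0, -78.0], [651.0, -92.0], [675.0, 44.0], [596.0, 62.0], [573.0, 58.0], [552.0, 70.0], [547.0, 59.0], [570.0, 42.0], [567.0, 23.0], [636.0, 9.0], [641.0, -1.0], [631.0, -50.0], [558.0, -39.0], [526.0, -57.0]]
pair [[357, 311], [350, 315], [347, 322], [354, 334], [351, 347], [347, 345], [346, 331], [338, 341], [338, 348], [347, 361], [364, 364], [377, 355], [378, 342], [373, 335], [369, 349], [362, 352], [365, 336], [374, 328], [374, 319], [366, 312]]
[[558.0, 207.0], [576.0, 208.0], [591.0, 220.0], [593.0, 251.0], [615.0, 273.0], [619.0, 266.0], [604.0, 237.0], [630.0, 249.0], [638.0, 263.0], [638.0, 295.0], [612.0, 317.0], [580.0, 313.0], [561.0, 290.0], [561.0, 272.0], [586.0, 295.0], [602.0, 293.0], [576.0, 266.0], [550.0, 259.0], [538.0, 241.0], [542.0, 219.0]]
tray [[278, 147], [228, 163], [229, 168], [252, 198], [301, 180], [303, 177]]
[[449.0, -396.0], [608.0, -397.0], [614.0, -374.0], [609.0, -224.0], [461.0, -226.0], [450.0, -234.0]]
```

View pics/sidecrop.png

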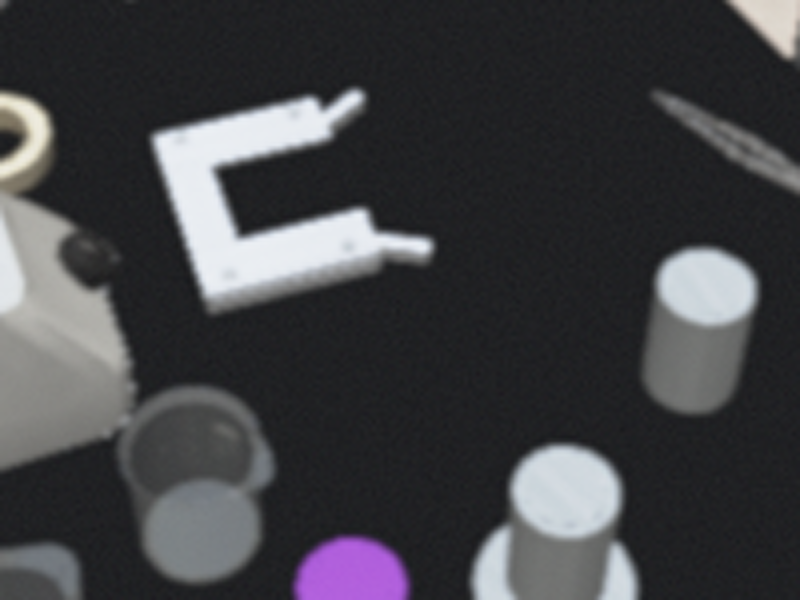

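The side crop agrees: fork mouth towards the robot, pair at the bottom. Pair at (601.4, 276.5). Fork origin (604.5, -17.9), yaw -10.6°. Tray centre (530, -314). Approaching above the pair.

Call:
apply_moves --angular '[[0, 0, 1], [0, 0, 1], [0, 0, 1], [0, 0, 1], [0, 0, 1], [0, 0, 0], [0, 0, 0], [0, 0, 0], [0, 0, 0], [0, 0, 0], [0, 0, 0], [0, 0, 0], [0, 0, 0], [0, 0, 0], [0, 0, 0]]' --travel '[[0.758, -0.551, 0], [0.758, -0.551, 0], [0.758, -0.551, 0], [0.758, -0.551, 0], [0.758, -0.551, 0], [0.758, -0.551, -0.3], [0.758, -0.551, -0.3], [0.758, -0.551, -0.3], [0.758, -0.551, -0.3], [0.758, -0.551, -0.3], [0.758, -0.551, -0.3], [0.758, -0.551, -0.3], [0.758, -0.551, -0.3], [0, 0, 0], [0, 0, 0]]' --jaw '[1, 1, 1, 1, 1, 1, 1, 1, 1, 1, 1, 1, 1, 1, 1]'

```text
time: 1.98
tool_pos: [600.9, 276.6, 159.8]
tcp_rot: [180.0, -0.1, -160.2]
ft_force: [-0.4, 0.3, -0.7]
finger_gap: 85.8
grip_force: 0.0
```

```bash
python3 - <<'E'
from h import *
from bench import r
from scipy.spatial.transform import Rotation as Ro
st=r.sense();s=r.snapshot("wrist");T=np.eye(4);T[:3,:3]=Ro.from_euler("xyz",st["tcp_rot"],degrees=True).as_matrix();T[:3,3]=st["tool_pos"]
M=np.linalg.inv(T@np.array(s["mount"]));s["R"]=M[:3,:3];s["t"]=M[:3,3]
print(st["tool_pos"],st["tcp_rot"],st["joint_pos"],s["mount"]);cv2.imwrite("pics/w1.png",s["color"][:,:,::-1])
print(proj(s,[[601.4,276.5,88],[601.4,276.5,5]]));pickle.dump(s,open("w1.pkl","wb"))
E
```

```text
[600.94885246 276.62266984 159.82698581] [ 1.79978509e+02 -6.62500122e-02 -1.60236027e+02] [ 2.02669782e+01  2.02975556e+01  8.05506753e+01  2.24686911e-02
  7.92178287e+01 -8.95011988e+01] [[ 6.21792096e-04 -9.56721139e-01 -2.91005627e-01  7.48915246e+01]
 [ 9.99999092e-01  9.42884343e-04 -9.63162998e-04  1.59861491e+00]
 [ 1.19586305e-03 -2.91004763e-01  9.56720857e-01 -1.17258405e+02]
 [ 0.00000000e+00  0.00000000e+00  0.00000000e+00  1.00000000e+00]]
[[309.86718643 272.65975137]
 [310.91958982 228.88772177]]
```

View pics/w1.png

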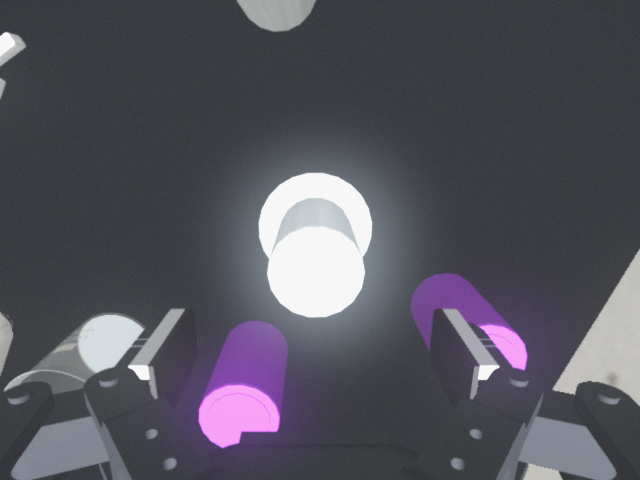

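The wrist view shows the pair's top at (316,272) and its flange at (315,229), between the fingers. Predicted was (310,272), so about 3 mm off along the closing axis. Both purple cups are clear of the fingers. I'll nudge, descend and grip.

Call:
apply_moves --angular '[[0, 0, 0], [0, 0, 0], [0, 0, 0], [0, 0, 0], [0, 0, 0], [0, 0, 0], [0, 0, 0], [0, 0, 0], [0, 0, 0], [0, 0, 0], [0, 0, 0], [0, 0, 0], [0, 0, 0], [0, 0, 0], [0, 0, 0], [0, 0, 0]]' --travel '[[0, 0.035, -0.34], [0, 0, -0.34], [0, 0, -0.34], [0, 0, -0.34], [0, 0, -0.34], [0, 0, -0.34], [0, 0, 0], [0, 0, 0], [0, 0, 0], [0, 0, 0], [0, 0, 0], [0, 0, 0], [0, 0, 0], [0, 0, 0], [0, 0, 0], [0, 0, 0]]' --jaw '[1, 1, 1, 1, 1, 1, 1, 0.5, 0.5, 0.4, 0.4, 0.4, 0.4, 0.4, 0.4, 0.4]' --force 60

```text
time: 4.03
tool_pos: [602.4, 278.4, 80.1]
tcp_rot: [180.0, 0.1, -160.2]
ft_force: [0.1, 1.5, 5.3]
finger_gap: 48.3
grip_force: 62.9
```

Call:
apply_moves --angular '[[0, 0, 0], [0, 0, 0], [0, 0, 0], [0, 0, 0], [0, 0, 0], [0, 0, 0], [0, 0, 0], [0, 0, 0], [0, 0, 0], [0, 0, 0], [0, 0, 0], [0, 0, 0], [0, 0, 0], [0, 0, 0], [0, 0, 0], [0, 0, 0], [0, 0, 0], [0, 0, 0]]' --travel '[[0, 0, 0.25], [0, 0, 0.25], [0, 0, 0.25], [0, 0, 0.25], [-0.2, -0.4, 0], [-0.26, -0.56, 0], [-0.26, -0.56, 0], [-0.26, -0.56, 0], [-0.26, -0.56, 0], [-0.26, -0.56, 0], [-0.26, -0.56, 0], [-0.26, -0.56, 0], [-0.26, -0.56, 0], [-0.26, -0.56, 0], [-0.26, -0.56, 0], [-0.26, -0.56, 0], [-0.06, -0.24, 0], [0, 0, 0]]' --jaw '[0.4, 0.4, 0.4, 0.4, 0.4, 0.4, 0.4, 0.4, 0.4, 0.4, 0.4, 0.4, 0.4, 0.4, 0.4, 0.4, 0.4, 0.4]'

```text
time: 6.28
tool_pos: [477.0, 5.7, 119.2]
tcp_rot: [-180.0, 0.1, -160.3]
ft_force: [-0.2, 0.1, -3.2]
finger_gap: 48.4
grip_force: 62.5
```

```bash
python3 - <<'E'
from h import *
from bench import r
st=r.sense();print(st["tool_pos"],st["ft_force"],st["wrist_torque"])
d={n:r.snapshot(n) for n in("side","top")};pickle.dump(d,open("s1.pkl","wb"))
a=d["side"]["color"][150:350,230:430,::-1];b=d["top"]["color"][190:340,290:440,::-1]
cv2.imwrite("pics/s1.png",np.hstack([cv2.resize(a,(400,400)),cv2.resize(b,(400,400))]))
E
```

```text
[476.9956755    5.65012234 119.17309258] [-0.21739755  0.1224221  -3.2221164 ] [-0.00321805  0.0104468  -0.03201099]
```

View pics/s1.png

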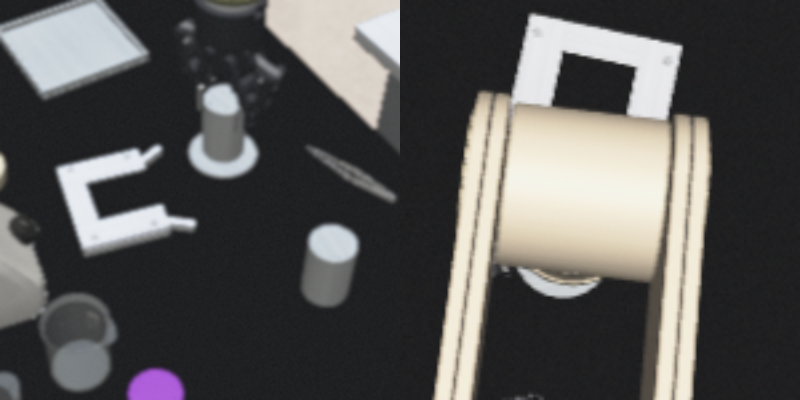

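Left half (side view): the pair hangs vertically with its flange at (223,153), clear of the fork's mouth. Right half (top view): the wrist hides the pair, and the fork lies straight ahead.

```bash
python3 - <<'E'
from h import *
s=pickle.load(open("s1.pkl","rb"))["side"]
hsv=cv2.cvtColor(s["color"],cv2.COLOR_RGB2HSV)
m=((hsv[...,2]>110)&(hsv[...,1]<60)).astype(np.uint8)
k=np.zeros_like(m);k[212:242,322:362]=m[212:242,322:362]
c=max(cv2.findContours(k,cv2.RETR_EXTERNAL,cv2.CHAIN_APPROX_NONE)[0],key=cv2.contourArea).reshape(-1,2)
print(c.min(0),c.max(0))
low=c[c[:,1]>228]
for z in(38,40,42):
    q=ray(s,low,z)[:,:2];A=np.c_[2*q,np.ones(len(q))];x=np.linalg.lstsq(A,(q**2).sum(1),rcond=None)[0]
    print(z,x[:2],np.sqrt(x[2]+x[:2]@x[:2]),"left/right mid",ray(s,[(c[:,0].min()+c[:,0].max())/2,226.5],z+3))
E
```

```text
[324 212] [358 238]
38 [478.61602302   9.17351504] 31.523105053992126 left/right mid [[474.99444764   4.74636177  41.        ]]
40 [479.71012863  10.82249591] 31.441341349822565 left/right mid [[476.10225689   6.4133112   43.        ]]
42 [480.80423423  12.47147679] 31.359577645640034 left/right mid [[477.21006613   8.08026062  45.        ]]
```

Call:
apply_moves --angular '[[0, 0, 0], [0, 0, 0], [0, 0, 0], [0, 0, 0], [0, 0, 0]]' --travel '[[0, 0, -0.25], [0, 0, -0.25], [0, 0, -0.25], [0, 0, -0.15], [0, 0, 0]]' --jaw '[0.4, 0.4, 0.4, 0.4, 0.4]'

```text
time: 7.0
tool_pos: [476.1, 6.0, 81.9]
tcp_rot: [180.0, -0.1, -160.2]
ft_force: [-0.3, -0.2, -2.0]
finger_gap: 48.4
grip_force: 62.5
```

Call:
apply_moves --angular '[[0, 0, 0], [0, 0, 0], [0, 0, 0], [0, 0, 0], [0, 0, 0], [0, 0, 0], [0, 0, 0], [0, 0, 0], [0, 0, 0], [0, 0, 0], [0, 0, 0], [0, 0, 0], [0, 0, 0], [0, 0, 0], [0, 0, 0], [0, 0, 0]]' --travel '[[0.23, -0.043, 0], [0.23, -0.043, 0], [0.23, -0.043, 0], [0.23, -0.043, 0], [0.23, -0.043, 0], [0.23, -0.043, 0], [0.23, -0.043, 0], [0.23, -0.043, 0], [0.23, -0.043, 0], [0.23, -0.043, 0], [0.23, -0.043, 0], [0.23, -0.043, 0], [0.23, -0.043, 0], [0.23, -0.043, 0], [0, 0, 0], [0, 0, 0]]' --jaw '[0.4, 0.4, 0.4, 0.4, 0.4, 0.4, 0.4, 0.4, 0.4, 0.4, 0.4, 0.4, 0.4, 0.4, 0.4, 0.4]'

```text
time: 9.0
tool_pos: [605.2, -18.1, 82.5]
tcp_rot: [180.0, -0.0, -160.2]
ft_force: [-0.7, -0.5, -3.3]
finger_gap: 48.8
grip_force: 62.5
```

```bash
python3 - <<'E'
from h import *
from bench import r
st=r.sense();print(st["tool_pos"],st["ft_force"],st["wrist_torque"])
a=r.snapshot("side")["color"][190:310,220:340,::-1];b=r.snapshot("wrist")["color"][:,:,::-1]
cv2.imwrite("pics/s2.png",np.hstack([cv2.resize(a,(400,400),interpolation=2),cv2.resize(b,(400,400))]))
E
```

```text
[605.20570893 -18.09127399  82.50291837] [-0.65425439 -0.54249679 -3.33590822] [ 0.00699532 -0.03752995 -0.04949443]
```

View pics/s2.png

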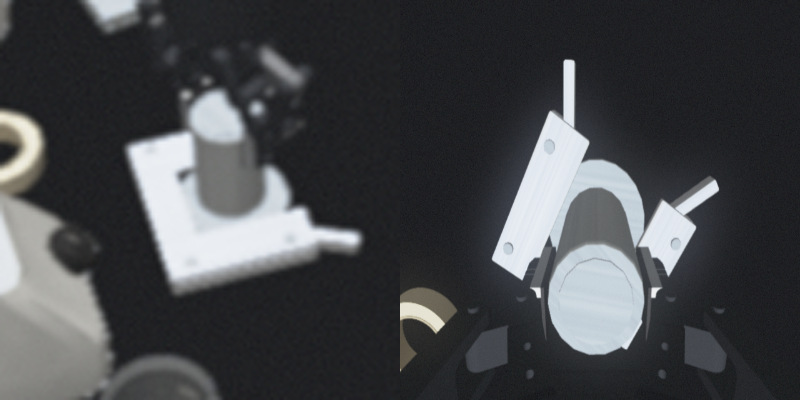

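Left half: the pair stands in the fork, cup at (228,165). Right half: the flange at (597,200) runs under both lips, with no side force. Pulling straight up.

Call:
apply_moves --angular '[[0, 0, 0], [0, 0, 0], [0, 0, 0], [0, 0, 0], [0, 0, 0], [0, 0, 0], [0, 0, 0], [0, 0, 0], [0, 0, 0], [0, 0, 0], [0, 0, 0], [0, 0, 0], [0, 0, 0], [0, 0, 0], [0, 0, 0], [0, 0, 0], [0, 0, 0], [0, 0, 0], [0, 0, 0]]' --travel '[[0, 0, 0.1], [0, 0, 0.1], [0, 0, 0.15], [0, 0, 0.15], [0, 0, 0.15], [0, 0, 0.15], [0, 0, 0.2], [0, 0, 0.2], [0, 0, 0.2], [0, 0, 0.2], [0, 0, 0.2], [0, 0, 0.2], [0, 0, 0.2], [0, 0, 0.2], [0, 0, 0.2], [0, 0, 0.2], [0, 0, 0.2], [0, 0, 0.2], [0, 0, 0]]' --jaw '[0.4, 0.4, 0.4, 0.4, 0.4, 0.4, 0.4, 0.4, 0.4, 0.4, 0.4, 0.4, 0.4, 0.4, 0.4, 0.4, 0.4, 0.4, 0.4]'

```text
time: 11.48
tool_pos: [606.0, -18.2, 211.8]
tcp_rot: [-180.0, 0.1, -160.2]
ft_force: [0.3, -0.1, -1.2]
finger_gap: 48.6
grip_force: 63.3
```

```bash
python3 - <<'E'
from h import *
from bench import r
st=r.sense();print(st["tool_pos"],st["ft_force"],st["wrist_torque"])
a=r.snapshot("side")["color"][150:310,200:360,::-1];b=r.snapshot("wrist")["color"][:,:,::-1]
cv2.imwrite("pics/s3.png",np.hstack([cv2.resize(a,(400,400),interpolation=2),cv2.resize(b,(400,400))]))
E
```

```text
[605.9753234  -18.20742542 211.75890545] [ 0.28757593 -0.05217315 -1.24860775] [-0.01084032  0.00609418 -0.05480438]
```

View pics/s3.png

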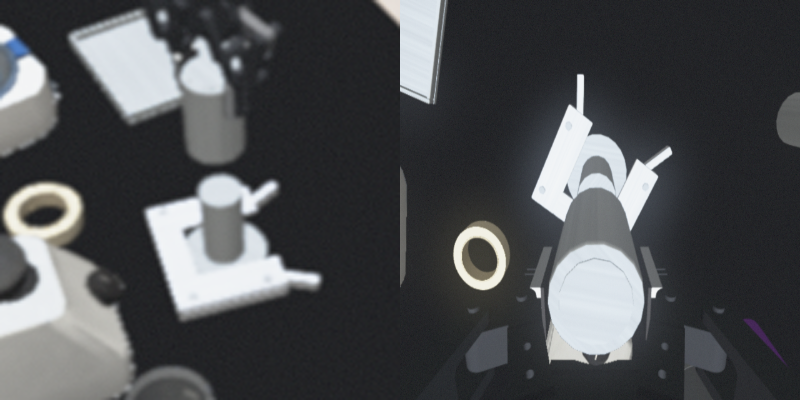

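Left half: the outer cup hangs free at (212,110) above the inner cup, which stands in the fork at (222,220). Moving to the tray.

Call:
apply_moves --angular '[[0, 0, 0], [0, 0, 0], [0, 0, 0], [0, 0, 0], [0, 0, 0], [0, 0, 0], [0, 0, 0], [0, 0, 0], [0, 0, 0], [0, 0, 0], [0, 0, 0], [0, 0, 0], [0, 0, 0], [0, 0, 0], [0, 0, 0], [0, 0, 0]]' --travel '[[-0.136, -0.529, 0], [-0.136, -0.529, 0], [-0.136, -0.529, 0], [-0.136, -0.529, 0], [-0.136, -0.529, 0], [-0.136, -0.529, 0], [-0.136, -0.529, 0], [-0.136, -0.529, 0], [-0.136, -0.529, 0], [-0.136, -0.529, 0], [-0.136, -0.529, 0], [-0.136, -0.529, 0], [-0.136, -0.529, 0], [-0.136, -0.529, 0], [0, 0, 0], [0, 0, 0]]' --jaw '[0.4, 0.4, 0.4, 0.4, 0.4, 0.4, 0.4, 0.4, 0.4, 0.4, 0.4, 0.4, 0.4, 0.4, 0.4, 0.4]'

```text
time: 13.58
tool_pos: [529.3, -314.4, 210.6]
tcp_rot: [180.0, 0.0, -160.2]
ft_force: [-0.4, 0.5, -2.5]
finger_gap: 48.4
grip_force: 63.3
```

Call:
apply_moves --angular '[[0, 0, 0], [0, 0, 0], [0, 0, 0], [0, 0, 0], [0, 0, 0], [0, 0, 0], [0, 0, 0], [0, 0, 0], [0, 0, 0], [0, 0, 0], [0, 0, 0], [0, 0, 0]]' --travel '[[0, 0, -0.3], [0, 0, -0.3], [0, 0, -0.3], [0, 0, -0.3], [0, 0, -0.3], [0, 0, -0.3], [0, 0, -0.3], [0, 0, -0.3], [0, 0, -0.3], [0, 0, -0.3], [0, 0, 0], [0, 0, 0]]' --jaw '[0.4, 0.4, 0.4, 0.4, 0.4, 0.4, 0.4, 0.4, 0.4, 0.4, 0.4, 0.4]'

```text
time: 15.08
tool_pos: [529.5, -314.6, 91.0]
tcp_rot: [-180.0, 0.0, -160.2]
ft_force: [0.4, -0.4, -1.6]
finger_gap: 48.1
grip_force: 63.3
```

```bash
python3 - <<'E'
from h import *
from bench import r
st=r.sense();print(st["tool_pos"],st["ft_force"])
s=r.snapshot("side");a=s["color"][100:220,200:320,::-1]
x,y,_=st["tool_pos"];dv=np.array([x,y])-0;R=np.array(s["R"]);f=-R[2,:2]/np.linalg.norm(R[2,:2])
for z in (5,10,15,20): print(z,((proj(s,[x+25*f[0],y+25*f[1],z])-[200,100]).round(1)*5).tolist())
cv2.imwrite("pics/s4.png",cv2.resize(a,(600,600),interpolation=2))
E
```

```text
[ 529.49719443 -314.5502886    90.99304856] [ 0.40674853 -0.41989131 -1.61404372]
5 [[323.0, 391.5]]
10 [[322.0, 384.5]]
15 [[321.5, 377.5]]
20 [[320.5, 370.0]]
```

View pics/s4.png

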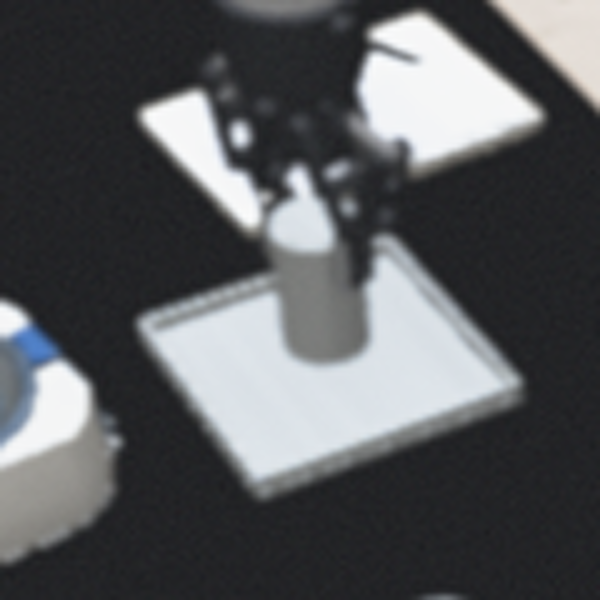

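The cup is over the middle of the tray, with its lower edge at (323,363), so the mouth is about 22 mm up. Lowering until it touches.

Call:
apply_moves --angular '[[0, 0, 0], [0, 0, 0], [0, 0, 0], [0, 0, 0], [0, 0, 0]]' --travel '[[0, 0, -0.15], [0, 0, -0.15], [0, 0, -0.1], [0, 0, 0], [0, 0, 0]]' --jaw '[0.4, 0.4, 0.4, 0.4, 0.4]'

```text
time: 15.75
tool_pos: [529.3, -314.4, 74.5]
tcp_rot: [180.0, -0.0, -160.2]
ft_force: [-0.3, 0.2, -0.6]
finger_gap: 49.0
grip_force: 63.3
```

Call:
apply_moves --angular '[[0, 0, 0], [0, 0, 0]]' --travel '[[0, 0, -0.04], [0, 0, 0]]' --jaw '[0.4, 0.4]'

```text
time: 16.0
tool_pos: [529.5, -314.5, 74.1]
tcp_rot: [-180.0, 0.0, -160.2]
ft_force: [-3.6, 1.9, 5.6]
finger_gap: 48.5
grip_force: 64.2
```

The cup is on the floor (+5.6 N). Release and retreat.

Call:
apply_moves --angular '[[0, 0, 0], [0, 0, 0], [0, 0, 0], [0, 0, 0], [0, 0, 0], [0, 0, 0], [0, 0, 0], [0, 0, 0], [0, 0, 0], [0, 0, 0], [0, 0, 0], [0, 0, 0], [0, 0, 0], [0, 0, 0], [0, 0, 0], [0, 0, 0]]' --travel '[[0, 0, 0], [0, 0, 0], [0, 0, 0], [0, 0, 0], [0, 0, 0], [0, 0, 0], [0, 0, 0.2], [0, 0, 0.3], [0, 0, 0.4], [0, 0, 0.5], [0, 0, 0.5], [0, 0, 0.5], [0, 0, 0.5], [0, 0, 0.5], [0, 0, 0], [0, 0, 0]]' --jaw '[0.6, 0.7, 0.8, 0.9, 1, 1, 1, 1, 1, 1, 1, 1, 1, 1, 1, 1]'

```text
time: 18.0
tool_pos: [529.0, -314.2, 208.4]
tcp_rot: [180.0, -0.0, -160.2]
ft_force: [0.8, -0.1, -0.2]
finger_gap: 85.6
grip_force: 0.0
```

```bash
python3 - <<'E'
from h import *
from bench import r
s=r.snapshot("side");a=s["color"][120:300,200:360,::-1]
cv2.imwrite("pics/s5.png",cv2.resize(a,(533,600),interpolation=2))
E
```

```text
(no output)
```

View pics/s5.png

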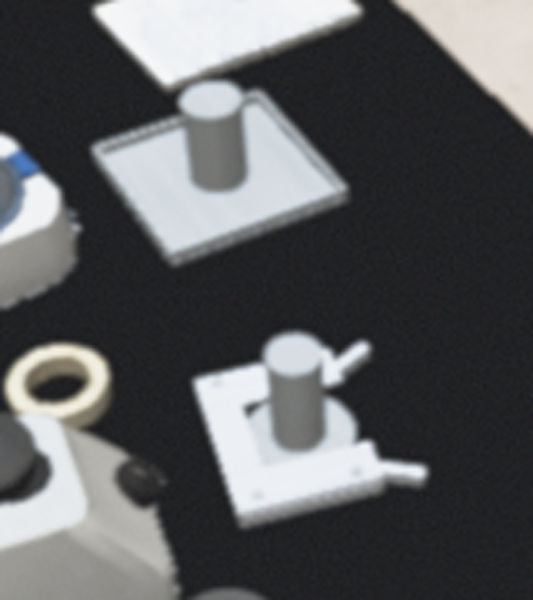

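The outer cup stands upright mid-tray at (216,135), and the inner cup stands upright in the fork at (295,390). A quick check of its seat, then hand in.

```bash
python3 - <<'E'
from h import *
from bench import r
s=pickle.load(open("s0.pkl","rb"))["side"]
p=ray(s,[200+292/3.333,120+355/3.333],85)[0,:2]-[604.5,-17.9]
c,n=np.cos(np.radians(-10.6)),np.sin(np.radians(-10.6))
print("inner in fork",c*p[0]+n*p[1],-n*p[0]+c*p[1])
ok=abs(c*p[0]+n*p[1]+5)<13 and abs(-n*p[0]+c*p[1])<11
if ok: print(r.hand_in())
E
```

```text
inner in fork -0.46596726145718087 0.027503198424906894
the job is handed in; nothing more can be done
None
```

The job is handed in at about 18 s of the 51 s limit, verdict not shown: the inner cup measures about 0.5 mm from its seat in the fork, and the outer cup stands mouth down near the tray centre, released.

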